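# Set and lock the topping dispenser's outlet wheel

### The arm

A 6-joint arm with a two-finger parallel gripper is mounted at the origin on the work surface. World frame = base frame: x ahead of the robot, y to its left, z up, the work surface at z = 0. Lengths are in m, angles in rad, forces in N, time in s.
With the tool pointing down it reaches from about 0.3 to 0.775 m from the base axis. Payload 14.6 kg.
Tool frame: the origin (TCP) lies midway between the tips of the shut fingers; the grasp point (between the pads) lies 19 mm behind it; z points along the fingers, y is the direction in which the jaws open and shut (so a half turn about z gives the same grasp; the last joint's range is limited). The gripper opens to 94 mm and grips with 3 to 60 N. Pads are 16 mm wide; open, the fingers measure 119 mm over their backs; the gripper's body (75 mm by 177 mm) begins 78 mm behind the grasp point.
Start: joints at [-1.232, 0.3, 1.521, -0, 1.321, -0.067], TCP at [0.217, -0.505, 0.205] pointing down, gripper open.
Joint ranges: [-3.03, 3.03], [-0.79, 2.21], [0.23, 2.52], [-1.04, 4.18], [0, 3.07], [-2.55, 2.55]. Speed limits (rad/s): [2.22, 2.22, 2.57, 3.14, 3.14, 3.14].

### API

Orientations are given as [roll, pitch, yaw] about the fixed x, y, z axes, in that order (R = Rz(yaw) Ry(pitch) Rx(roll)).
In Python, from station import readout, imaging, job gives the robot as it stands.
- The arm moves only by the tool arm_command, never from a script. Its argument "increments" is a list of rows, each an object with "gripper": the opening, from 0 (shut) to 1 (fully open); "slide": the shift along the world's x, y, z in m, a list of three; "yaw": the turn about the world's z in rad. A call has 1 to 8 rows; each row is the pose to reach, as a shift and turn from the pose commanded when the call began; what a row does not reach only later rows make up. A row lasts 1/8 s, in which the tool goes at most 62.5 mm and 10.7 degrees, less where a joint would pass 70% of its speed; a pose out of reach is approached as far as the arm can. A call with a gripper value outside its range is refused whole. The fingers move at their own pace and stop on an object; "grip_force" is the grip in N (left out, the last holds). Time passes only in rows, so rows that repeat a pose let the fingers close. It gives the time, the measured TCP pose, the force and the opening at its end, in the units of the state.
- readout.get_obs(): the state, without advancing time (a new reading comes with each control period).
- imaging.camera(name): name is "scene" or "top" or "wrist"; returns a dict with "color" (400x640x3 uint8, red, green, blue), "mtx" (3x3 intrinsics, pixels), "rvec" (rotation vector, rad) and "tvec" (3), from world to camera coordinates, as OpenCV has them. Camera axes: x right, y down, z forward; pixel columns grow to the right and rows downward; lengths in m; the calibration is good to about 2 mm. The wrist camera is an equidistant fisheye: a pixel r from the principal point sees the ray r / f radians off the axis. A picture is of the moment at which its call begins. There is no depth.
- job.hand_in(): hands the job in, once; it reports no verdict.
The state is a dict: "time_s": time; "qpos": joint angles; "joint_vel": joint speeds; "tau": joint torques, N m; "ee_pos": TCP position; "eef_rot": TCP orientation; "force": force on the tool from outside, world axes, zero at the start; "moment": the same for the moment, N m; "grip_width": finger opening in m.
Only numpy, scipy, OpenCV 4.12 (cv2) and the standard library are available. Lean on these libraries where they do the work, as an engineer would, in place of code of your own. Each camera call takes 0.05 s, during which the arm holds its last target. There are 200 camera calls.

### The job

Set the topping dispenser to its slotted outlet and lock it there: turn the wheel, which has a black knob, until the sector with the three slots shows in the window of the cover, swing the thrown-back latch over onto the wheel's rim, and feel the wheel to and fro until the latch tooth drops fully into its notch. Work gently: never force the wheel against the latch or the latch against the wheel, and leave the things around it where they are.

Things in the scene. Friction and masses are not known exactly. Their poses are not given: they have to be found in the camera images.
- dispenser: topping dispenser, fixed: steel deck 280 (x) x 310 (y) on legs, deck top 90 above the table, over a baking tray. Origin on the table under the wheel's axle; +x points from the axle to the window, -y from the axle to the latch, z up.
- hub (a point): point on the wheel's vertical axle at the height of the wheel's top face, 110 above the table. A round clamp nut, radius 20, stands 16 above the face here.
- window (a point): centre of the window in the fixed cover plate: 63 from the axle in the dispenser's +x, 120 above the table. Window 42 (x) by 48 (y). The plate covers the wheel from 34 to 116 in +x and 62 to either side in y; with the low collar round the window it reaches 128 above the table.
- wheel: metal disc, radius 81, with four dark outlet patterns 45 degrees apart (fine holes, three slots, one big hole, nine holes) and an upright black knob. Origin on the axle at table height, z up, +x to the slots. Turns about z against a steady 0.3 N m (5 N at the knob), stays where left. Starts 25 to 77 degrees clockwise (from above) of the wanted setting, so turn it anticlockwise; a stop is 52 degrees past it.
- slots (a point): centre of the outlet with three parallel slots (35 long, 5 wide, pointing to the axle; together 27 wide), on the disc's face, 62 from the axle, opposite the knob. The disc is never clamped quite true on its notched ring: the notch stands under the latch tooth when this point is anywhere from 5 mm before to 5 mm past the middle of the window (4.6 degrees), different each time.
- knob (a point): middle of the wheel's upright black knob: a cylinder of diameter 20 from 114 to 158 above the table, fixed to the disc 65 from the axle, opposite the slots; this point is at half height, 136. It can be pinched from above or pushed sideways, and may turn in the grip.
- latch: drop latch, an arm 62 long, 16 wide, 0.2 kg. Origin on its level hinge: 145 from the axle in the dispenser's -y, 118 above the table; x along the hinge (the dispenser's x), y along the arm. Its angle is the tilt of its z: 0 down, tooth fully in a notch; about 0.2 rad tooth resting on the rim; 2.1 thrown back, as at the start. It swings freely and falls in by its weight below 1.4, out above 1.6.
- latch_ball (a point): centre of the black ball, diameter 20, at the free end of the latch arm (50 along the arm from the hinge, 18 off its outer face). Thrown back it is 186 from the axle in the dispenser's -y and 152 above the table; lying down 95 from the axle and 136 above the table.
- tooth (a point): lower tip of the tooth under the latch arm's free end (54 along the arm, 20 below its middle), 12 wide, round nose. Below the disc lies the steel index ring that turns with it (radius 82 to 100, top 108 above the table), with four notches 14.5 wide, one per outlet. The tooth rides on its rim, falls 11 mm into a notch that comes under it, and then blocks the wheel both ways (1 mm play). It bends if pressed with over 12 N.
- tin: bystander: small closed steel tin, diameter 42, 55 tall, standing on the deck's near left corner; origin at its underside
- cutter: bystander: round steel biscuit cutter (ring), diameter 48, 24 tall, lying on the deck's near right corner; origin at its underside
- hopper: bystander: steel funnel hopper, up to diameter 124, 150 tall, standing on the table on its narrow spout; origin at its underside
- jar: bystander: amber glass jar with steel lid, diameter 72, 105 tall, on the table; origin at its underside
- bowl: bystander: steel bowl, diameter 150, 60 tall, on the table; origin at its underside
- scraper: bystander: dough scraper, steel blade 100 x 130 with a wooden grip, lying on the table; origin at its underside
- palette: bystander: spatula with a black handle, 260 long, lying on the table; origin at its underside

How it is judged:
By the outcome, as a careful person would: the job done as asked, in the order asked, and still so for the second after the job is handed in, with the robot touching nothing.
It also fails if it takes over 61 s, if anything falls off the work surface, if the arm or the gripper's body presses on something with over 40 N, if the wrist force passes 120 N, or if a joint passes its speed limit or range.

## Working session

There is one attempt and no reset: what is moved stays moved. The work goes in short steps, Python scripts to look and compute and a tool call to move; the robot and the scene stay as the last step left them, time stands still between calls to the robot, and variables do not carry over. Pictures are saved under pics/ and viewed, about 8 in all and at most 12, crops included, and the job is handed in when it is done.

Besides the shell and the picture viewer there is one more tool, called in YAML: its name, and indented under it one key for each argument. arm_command: Moves the arm, as the interface text tells. Its arguments: {"type":"object","properties":{"increments":{"type":"array","items":{"type":"object","properties":{"gripper":{"type":"number"},"slide":{"type":"array","items":{"type":"number"}},"yaw":{"type":"number"}}}},"grip_force":{"type":"number"}},"required":["increments"]}

```bash
mkdir -p pics; cat > h.py <<'E'
import numpy as np,cv2
from station import readout,imaging,job
def cam(n,save=None):
    c=imaging.camera(n)
    if save: cv2.imwrite('pics/'+save,c['color'][:,:,::-1])
    R=cv2.Rodrigues(np.array(c['rvec'],float))[0];t=np.array(c['tvec'],float).ravel()
    return c,np.array(c['mtx'],float),R,t
def proj(K,R,t,P): 
    p=(R@np.atleast_2d(P).T).T+t; q=(K@p.T).T; return q[:,:2]/q[:,2:]
def ray(K,R,t,uv,z):
    d=R.T@np.linalg.inv(K)@np.array([uv[0],uv[1],1.]); o=-R.T@t
    return o+d*(z-o[2])/d[2]
E
python3 - <<'E'
from h import *
for n in('top','scene'):
    c,K,R,t=cam(n,n+'0.png'); np.savez(n+'0.npz',im=c['color'],K=K,R=R,t=t); print(n,-R.T@t,K[0,0])
print(readout.get_obs())
E
```

```text
top [ 0.33249891 -0.03387615  1.42540411] 424.3247907781998
scene [ 1.46261823 -0.25415763  0.90185715] 480.697245967091
{'time_s': 0.1, 'qpos': array([-1.23163071e+00,  3.00428973e-01,  1.52150473e+00,  3.20144093e-05,
        1.32070693e+00, -6.65583417e-02]), 'joint_vel': array([ 0.00032199, -0.00128068, -0.00245416,  0.00050793,  0.00030011,
        0.00057806]), 'tau': array([ 2.26321165e-03, -5.32634282e+01, -3.53280008e+01,  7.09765172e-02,
        2.35175702e-02, -8.00884709e-05]), 'ee_pos': array([ 0.21702506, -0.50511911,  0.20494174]), 'eef_rot': array([-3.14054906e+00, -1.00641524e-04,  4.05715965e-01]), 'force': array([-0.78474228, -0.92851513, -0.01144969]), 'moment': array([-0.01892982,  0.0077583 ,  0.03001824]), 'grip_width': 0.09390087665497097}
```

View pics/top0.png

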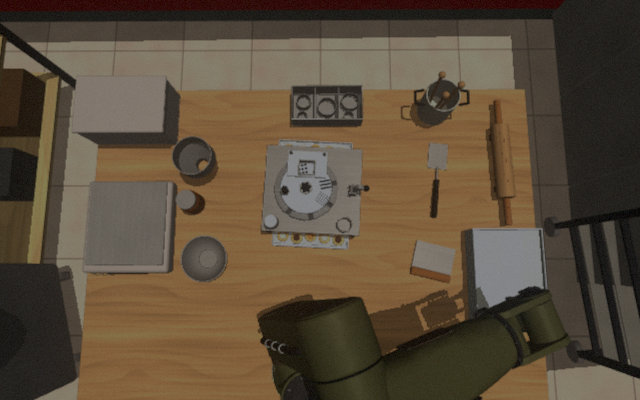

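View pics/scene0.png

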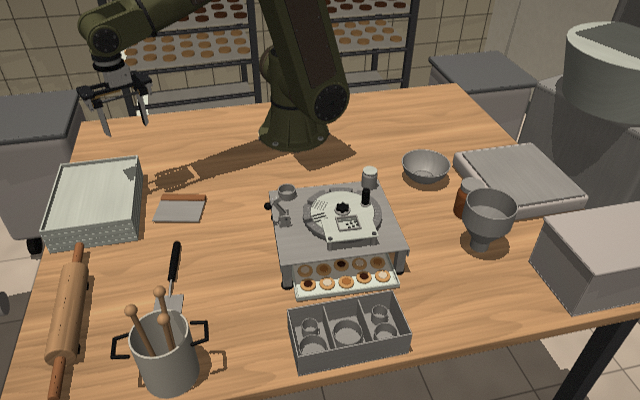

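The top view shows the dispenser roughly aligned with the world: hub near (306,188), window at (307,167), latch at (358,190), knob at (284,190) and slots at (324,184).

```bash
python3 - <<'E'
from h import *
a=np.load('top0.npz');b=np.load('scene0.npz')
for d in(a,b):
    print(proj(d['K'],d['R'],d['t'],[[.5,0,0],[.6,0,0],[.5,.1,0]]).round(1).tolist())
A=cv2.resize(a['im'][135:245,255:380],None,fx=6,fy=6,interpolation=cv2.INTER_CUBIC)[:,:,::-1][:600]
cv2.imwrite('pics/topc.png',A)
E
```

```text
[[312.2, 215.4], [312.2, 186.3], [282.6, 215.4]]
[[326.9, 224.3], [336.0, 249.2], [361.2, 219.0]]
```

View pics/topc.png

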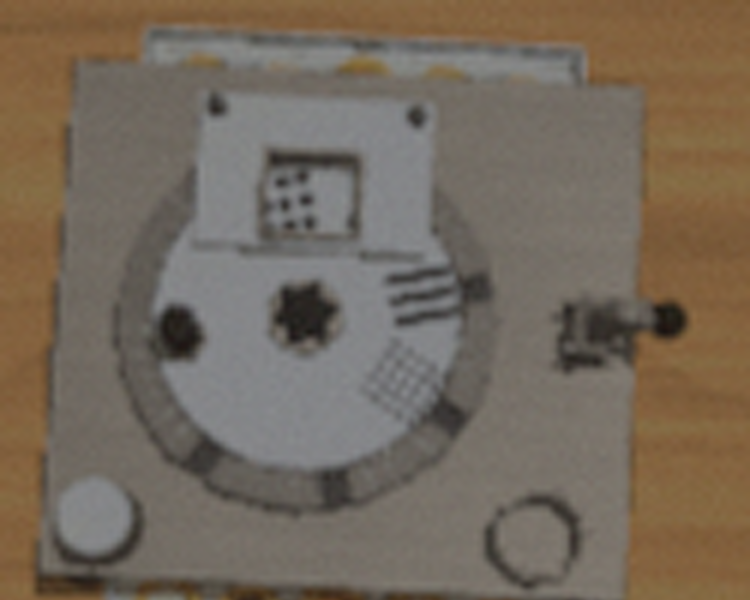

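The crop shows hub (303,315), knob (180,332), window centre (312,196), slots (424,296), latch ball (668,320), and the deck edge from (75,60) to (643,88).

```bash
python3 - <<'E'
from h import *
a=np.load('top0.npz')
f=lambda u,v,z:ray(a['K'],a['R'],a['t'],((u+.5)/6-.5+255,(v+.5)/6-.5+135),z)[:2]
P=dict(hub=f(303,315,.126),knob=f(180,332,.158),win=f(312,196,.128),slots=f(424,296,.11),ball=f(668,320,.152),c1=f(75,60,.09),c2=f(643,88,.09),c3=f(625,600,.09),tin=f(93,517,.145),cut=f(533,540,.114))
for k,v in P.items(): print(k,v.round(4), (np.linalg.norm(v-P['hub'])).round(4))
h=P['hub']; an=lambda v:np.degrees(np.arctan2(v[1],v[0]))
print('yaws', an(P['win']-h), an(P['ball']-h)+90, an(P['c2']-P['c1'])+90, 'slots',an(P['slots']-h),'knob+180',an(h-P['knob']))
E
```

```text
hub [0.5739 0.0193] 0.0
knob [0.5593 0.0802] 0.0626
win [0.6367 0.0148] 0.0629
slots [ 0.5869 -0.0436] 0.0643
ball [ 0.5662 -0.1672] 0.1867
c1 [0.7214 0.1452] 0.194
c2 [ 0.705  -0.1624] 0.2241
c3 [ 0.4286 -0.1486] 0.2221
tin [0.4667 0.1242] 0.15
cut [ 0.4578 -0.0996] 0.1661
yaws -4.06479734349888 -2.359717105039195 -3.0507756771381622 slots -78.29884196564875 knob+180 -76.52130720230137
```

arm_command:
  increments:
    - {"slide":[0,0,0.06],"yaw":0.1,"gripper":0.55}
    - {"slide":[0.171,0.293,0.06],"yaw":0.7,"gripper":0.55}
    - {"slide":[0.171,0.293,0.06],"yaw":0.7,"gripper":0.55}
    - {"slide":[0.171,0.293,0.06],"yaw":0.7,"gripper":0.55}
    - {"slide":[0.171,0.293,0.06],"yaw":0.7,"gripper":0.55}
    - {"slide":[0.171,0.293,0.06],"yaw":0.7,"gripper":0.55}
    - {"slide":[0.171,0.293,0.06],"yaw":0.7,"gripper":0.55}
    - {"slide":[0.171,0.293,0.06],"yaw":0.7,"gripper":0.55}

```text
time_s: 1.1
ee_pos: [0.3886, -0.2112, 0.2653]
eef_rot: [-3.141, -0.0, 1.109]
force: [-0.2, 0.1, 1.4]
grip_width: 0.052
```

arm_command:
  increments:
    - {"slide":[0.171,0.294,0],"yaw":0.7,"gripper":0.5}
    - {"slide":[0.171,0.294,0],"yaw":0.7,"gripper":0.5}
    - {"slide":[0.171,0.294,0],"yaw":0.7,"gripper":0.5}
    - {"slide":[0.171,0.294,0],"yaw":0.7,"gripper":0.5}
    - {"slide":[0.171,0.294,0],"yaw":0.7,"gripper":0.5}
    - {"slide":[0.171,0.294,0],"yaw":0.7,"gripper":0.5}
    - {"slide":[0.171,0.294,0],"yaw":0.7,"gripper":0.5}
    - {"slide":[0.171,0.294,0],"yaw":0.7,"gripper":0.5}

```text
time_s: 2.1
ee_pos: [0.5589, 0.0801, 0.2653]
eef_rot: [-3.141, 0.0, 1.805]
force: [0.0, -1.1, -0.6]
grip_width: 0.0469
```

```bash
python3 - <<'E'
from h import *
c,K,R,t=cam('wrist','w1.png');np.savez('w1.npz',im=c['color'],K=K,R=R,t=t);print(K,-R.T@t,R)
o=readout.get_obs();print({k:np.round(o[k],4) for k in('time_s','qpos','ee_pos','eef_rot','force','grip_width')})
E
```

```text
[[309.70691629   0.         320.61696468]
 [  0.         309.70691629 197.51338085]
 [  0.           0.           1.        ]] [0.54102317 0.15610016 0.44462899] [[ 9.72746563e-01  2.31870654e-01 -3.52898362e-04]
 [ 2.23391365e-01 -9.36764149e-01  2.69386762e-01]
 [ 6.21323022e-02 -2.62123881e-01 -9.63032008e-01]]
{'time_s': np.float64(2.15), 'qpos': array([ 7.7600e-02,  2.9510e-01,  1.3883e+00, -2.0000e-04,  1.4583e+00,
       -1.5590e-01]), 'ee_pos': array([0.5589, 0.0801, 0.2655]), 'eef_rot': array([-3.1414e+00,  2.0000e-04,  1.8043e+00]), 'force': array([ 0.3923, -0.4654,  0.3816]), 'grip_width': np.float64(0.047)}
```

View pics/w1.png

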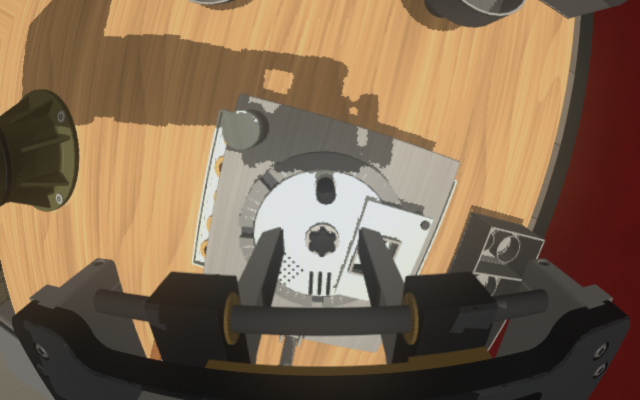

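The wrist view shows the knob at about (325,190), nut at (321,240), slots at (320,283), and the window at (380,255). I'll compute positions from these.

```bash
cat >> h.py <<'E'
def wray(K,R,t,uv,z):
    x=(np.array(uv,float)-K[:2,2])/K[0,0]; r=np.hypot(*x); d=R.T@np.array([*(x/r*np.sin(r)),np.cos(r)]); o=-R.T@t
    return o+d*(z-o[2])/d[2]
def wproj(K,R,t,P):
    p=R@np.array(P)+t; r=np.arctan2(np.hypot(p[0],p[1]),p[2]); return K[:2,2]+K[0,0]*r*p[:2]/np.hypot(p[0],p[1])
E
python3 - <<'E'
from h import *
d=np.load('w1.npz');K,R,t,im=d['K'],d['R'],d['t'],d['im']
g=cv2.cvtColor(im,cv2.COLOR_RGB2GRAY)
x0,y0,s=220,130,6
C=cv2.resize(im[130:215+15,255:385],None,fx=6,fy=6,interpolation=cv2.INTER_CUBIC)
n,l,st,ce=cv2.connectedComponentsWithStats((g<60).astype(np.uint8))
for i in range(1,n):
    if 15<st[i,4]<800 and 240<ce[i][0]<400 and 140<ce[i][1]<310: print(st[i],ce[i].round(1), wray(K,R,t,ce[i],.11)[:2].round(4))
print('pred knob top/bot',wproj(K,R,t,[.559,.081,.158]),wproj(K,R,t,[.559,.081,.114]),'hub',wproj(K,R,t,[.574,.0193,.126]))
# disc rim: bright blob
cv2.imwrite('pics/w1c.png',cv2.resize(im[140:310,235:435],None,fx=4,fy=4-.5,interpolation=cv2.INTER_CUBIC)[:,:,::-1])
E
```

```text
[318 178  15  14 169] [325.  184.5] [0.5638 0.0807]
pred knob top/bot [320.79905521 194.54296542] [320.79038219 184.10020913] hub [321.03682936 241.83898579]
```

View pics/w1c.png

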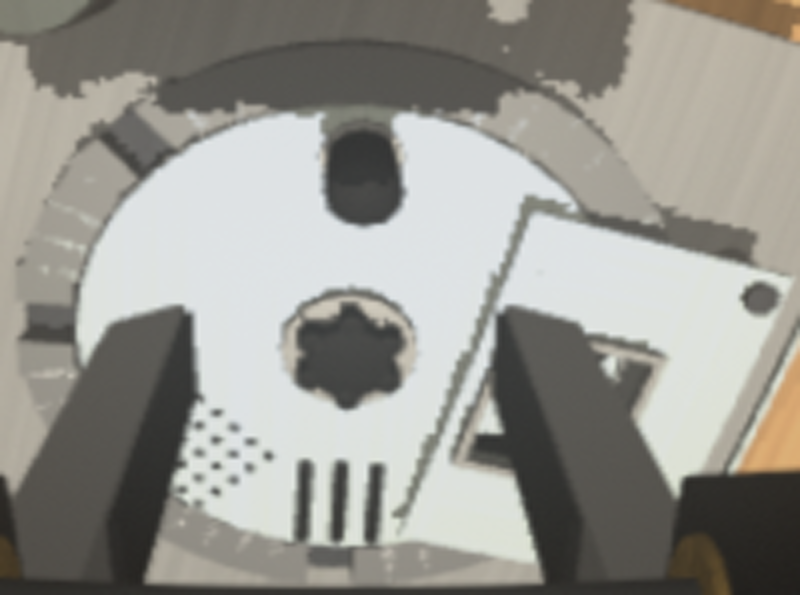

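```bash
python3 - <<'E'
from h import *
d=np.load('w1.npz');K,R,t=d['K'],d['R'],d['t']
f=lambda u,v,z:wray(K,R,t,(235+(u+.5)/4-.5,140+(v+.5)/3.5-.5),z)[:2]
k=f(364,190,.158);h=f(349,353,.126);s=f(340,502,.11);n=f(332,557,.108);n2=f(50,322,.108);n3=f(137,143,.108)
an=lambda v:np.degrees(np.arctan2(v[1],v[0]))
print(k,h,s,an(k-h)-180,np.linalg.norm(k-h),an(s-h),an(s-k),[ (an(q-h),np.linalg.norm(q-h)) for q in(n,n2,n3)])
p=f(533,205,.125)-f(400,525,.125);print('yaw',an(p)-90)
E
```

```text
[0.56335581 0.08266568] [0.57453057 0.02111551] [ 0.58716747 -0.04334432] -79.70973440751303 0.06255637225774796 -78.90822493055354 -79.29919692725053 [(np.float64(-79.91202467332812), np.float64(0.09126062894334909)), (np.float64(-168.28212607440923), np.float64(0.08911912001181164)), (np.float64(146.0009762237644), np.float64(0.087949191901278))]
yaw -3.1430089109316555
```

arm_command:
  increments:
    - {"slide":[0.003,0.003,-0.05],"yaw":-0.04,"gripper":0.5}
    - {"slide":[0.003,0.003,-0.09],"yaw":-0.04,"gripper":0.5}
    - {"slide":[0.003,0.003,-0.12],"yaw":-0.04,"gripper":0.5}
    - {"slide":[0.003,0.003,-0.142],"yaw":-0.04,"gripper":0.5}
    - {"slide":[0.003,0.003,-0.142],"yaw":-0.04,"gripper":0.5}

```text
time_s: 2.78
ee_pos: [0.5613, 0.0834, 0.1225]
eef_rot: [-3.139, -0.0, 1.764]
force: [0.2, -0.6, 0.3]
grip_width: 0.0468
```

arm_command:
  grip_force: 10
  increments:
    - {"gripper":0}
    - {"gripper":0}
    - {"gripper":0}
    - {"gripper":0}

```text
invalid input
```

```bash
python3 - <<'E'
from h import *
o=readout.get_obs();print(o['time_s'],o['force'],o['grip_width'],o['ee_pos'])
h=np.array([.574,.020]);r=.065;a0=101
p0=h+r*np.array([np.cos(np.radians(a0)),np.sin(np.radians(a0))])
for d in range(0,77,5):
    a=np.radians(a0+d);p=h+r*np.array([np.cos(a),np.sin(a)]);print(d,(p-p0).round(4),np.radians(d).round(3))
E
```

```text
2.775 [ 0.21494451 -0.61737981  0.2706407 ] 0.04684658698040938 [0.56132074 0.08344425 0.12253181]
0 [0. 0.] 0.0
5 [-0.0055 -0.0013] 0.087
10 [-0.0109 -0.0031] 0.175
15 [-0.0161 -0.0054] 0.262
20 [-0.0211 -0.0081] 0.349
25 [-0.0258 -0.0112] 0.436
30 [-0.0302 -0.0147] 0.524
35 [-0.0344 -0.0187] 0.611
40 [-0.0381 -0.0229] 0.698
45 [-0.0415 -0.0275] 0.785
50 [-0.0444 -0.0323] 0.873
55 [-0.047  -0.0374] 0.96
60 [-0.0491 -0.0426] 1.047
65 [-0.0507 -0.0481] 1.134
70 [-0.0518 -0.0536] 1.222
75 [-0.0524 -0.0593] 1.309
```

arm_command:
  grip_force: 10
  increments:
    - {"slide":[0,0,0],"yaw":0,"gripper":0}
    - {"slide":[0,0,0],"yaw":0,"gripper":0}
    - {"slide":[0,0,0],"yaw":0,"gripper":0}
    - {"slide":[0,0,0],"yaw":0,"gripper":0}

```text
time_s: 3.28
ee_pos: [0.5624, 0.0847, 0.1241]
eef_rot: [3.14, 0.0, 1.766]
force: [-0.6, -1.1, 4.2]
grip_width: 0.0197
```

arm_command:
  increments:
    - {"slide":[-0.0055,-0.0013,0],"yaw":0.087,"gripper":0}
    - {"slide":[-0.0109,-0.0031,0],"yaw":0.175,"gripper":0}
    - {"slide":[-0.0161,-0.0054,0],"yaw":0.262,"gripper":0}
    - {"slide":[-0.0211,-0.0081,0],"yaw":0.349,"gripper":0}

```text
time_s: 3.78
ee_pos: [0.5414, 0.0768, 0.1241]
eef_rot: [3.14, 0.0, 2.118]
force: [2.6, 0.9, 3.4]
grip_width: 0.0195
```

arm_command:
  increments:
    - {"slide":[-0.0047,-0.0031,0],"yaw":0.087,"gripper":0}
    - {"slide":[-0.0091,-0.0066,0],"yaw":0.175,"gripper":0}
    - {"slide":[-0.0133,-0.0106,0],"yaw":0.262,"gripper":0}
    - {"slide":[-0.017,-0.0148,0],"yaw":0.349,"gripper":0}
    - {"slide":[-0.0204,-0.0194,0],"yaw":0.436,"gripper":0}
    - {"slide":[-0.0233,-0.0242,0],"yaw":0.524,"gripper":0}
    - {"slide":[-0.0259,-0.0293,0],"yaw":0.611,"gripper":0}
    - {"slide":[-0.028,-0.0345,0],"yaw":0.698,"gripper":0}

```text
time_s: 4.78
ee_pos: [0.5126, 0.043, 0.1241]
eef_rot: [3.14, -0.001, 2.816]
force: [-6.0, 6.7, 9.4]
grip_width: 0.0198
```

arm_command:
  increments:
    - {"slide":[-0.0024,-0.0055,0],"yaw":0.087,"gripper":0}
    - {"slide":[-0.0037,-0.011,0],"yaw":0.175,"gripper":0}
    - {"slide":[-0.0043,-0.0167,0],"yaw":0.262,"gripper":0}
    - {"slide":[-0.0043,-0.0167,0],"yaw":0.262,"gripper":0}

```text
time_s: 5.28
ee_pos: [0.5082, 0.0255, 0.124]
eef_rot: [3.141, -0.001, 3.076]
force: [-8.2, -0.2, 9.1]
grip_width: 0.0197
```

```bash
python3 - <<'E'
from h import *
c,K,R,t=cam('top');np.savez('top1.npz',im=c['color'],K=K,R=R,t=t)
w=cam('wrist');W=w[0]['color'];np.savez('w2.npz',im=W,K=w[1],R=w[2],t=w[3])
A=cv2.resize(c['color'][150:215,275:375],None,fx=4,fy=4,interpolation=cv2.INTER_CUBIC)
cv2.imwrite('pics/w2.png',np.vstack([cv2.resize(W,(640,400))[:330],A[:,:640] if A.shape[1]>=640 else np.pad(A,((0,0),(0,640-A.shape[1]),(0,0)))])[:,:,::-1])
E
```

```text
(no output)
```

View pics/w2.png

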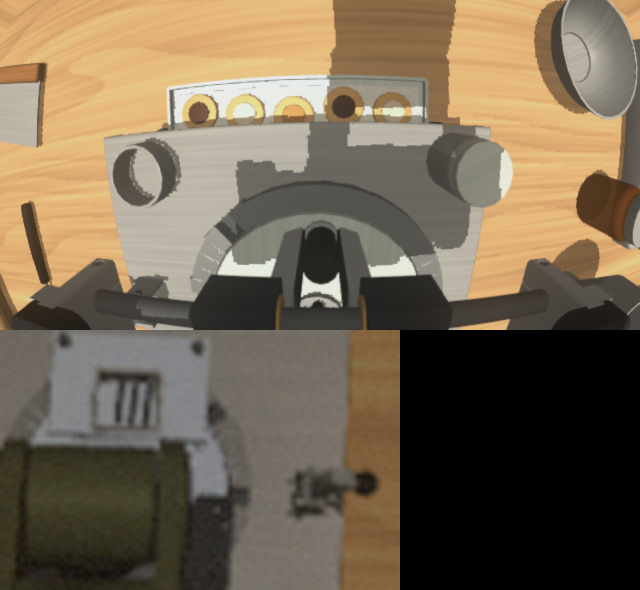

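The slots now show in the window (centre about (133,400) against the window centre (127,400)). The notch is at (240,493), almost in line with the latch. I'll check the numbers.

```bash
python3 - <<'E'
from h import *
d=np.load('top1.npz');K,R,t=d['K'],d['R'],d['t']
f=lambda u,v,z:ray(K,R,t,((u+.5)/4-.5+275,(v-330+.5)/4-.5+150),z)[:2]
h=np.array([.574,.0197]);an=lambda v:np.degrees(np.arctan2(v[1],v[0]))
print('notch',an(f(240,493,.108)-h),'slots',an(f(133,400,.110)-h),'win',an(f(127.5,400,.124)-h),f(127.5,400,.124),'ball',an(f(366,483,.152)-h)+90, f(366,483,.152))
g=cv2.cvtColor(d['im'],cv2.COLOR_RGB2GRAY);print(g[162:178,296:318]); print(g[180:200,328:344])
E
```

```text
notch -94.592846366188 slots -7.015250927107271 win -3.968172581396852 [0.63801411 0.01525943] ball -2.3434947147592737 [ 0.56632551 -0.16782794]
[[135 134 121  91  64  64  77  84  67  49  59  66  60  49  41  45  65  65
   68 107 130 134]
 [132 131 117  95 104 113 116 122  97  54  88 107  80  74 102  88  65  74
   73 108 122 130]
 [132 129 117 107 127 133 134 129 100  55 105 118  70  88 128  99  64  74
   82 116 127 133]
 [132 126 106 117 135 133 133 127  86  63 111 114  51  92 123  86  67  86
   90 120 133 134]
 [133 118  94 122 135 132 133 124  88  72 114 114  56  91 122  88  73  96
   90 118 131 133]
 [137 118  92 116 135 130 133 121  79  79 123 110  55  97 120  77  79 108
   87 113 135 132]
 [130 118  92 110 132 133 134 114  59  86 128  98  57 103 115  59  89 118
   90 116 134 133]
 [135 122  94 112 135 133 135 110  51  90 127  87  65 112 111  54  89 121
   97 124 132 134]
 [134 120  94 116 133 132 135 110  54  97 125  88  69 118 110  46  93 122
   96 124 133 133]
 [136 121  99 114 133 133 132 112  49  94 121  79  80 126 111  46  97 118
   99 122 130 133]
 [134 121 104 118 132 13
[... 1175 characters left out ...]
  92 109 110 108 111 114 109]
 [120 125 133 106  43  50  47  48  55  84 113 113 113 113 109 112]
 [ 80  87  92  73  46  57  58  56  64  90 112 108 112 114 113 112]
 [ 44  40  40  38  46  51  56  61  63  86 110 112 110 111 112 111]
 [ 39  40  39  42  40  61  72  65  70  97 109 110 111 108 113 110]
 [ 53  64  38  39  36  71  90  85  90 103 110 110 113 109 113 111]
 [ 55  66  43  42  45  71  97  96 100 111 111 111 112 114 112 106]
 [ 42  37  45  45  35  69  94  98 100 109 113 110 114 113 114 115]
 [ 43  44  29  41  47  78  97  94  95 110 113 115 115 113 113 113]
 [ 38  43  54  63  54  74  96  95  97 113 110 113 112 113 115 114]
 [ 40  41  51  61  51  76  94  96 107 113 111 108 111 110 111 111]]
```

arm_command:
  increments:
    - {"slide":[-0.001,-0.0009,0],"yaw":0.013,"gripper":0}
    - {"slide":[-0.001,-0.0017,0],"yaw":0.026,"gripper":0}
    - {"slide":[-0.001,-0.0017,0],"yaw":0.026,"gripper":0}

```text
time_s: 5.75
ee_pos: [0.508, 0.024, 0.1241]
eef_rot: [3.141, 0.001, 3.101]
force: [-1.1, 2.6, 6.7]
grip_width: 0.0196
```

arm_command:
  increments:
    - {"slide":[0,0,0],"yaw":0,"gripper":0.45}
    - {"slide":[0,0,0],"yaw":0,"gripper":0.45}
    - {"slide":[0,0,0],"yaw":0,"gripper":0.45}
    - {"slide":[0,0,0.05],"yaw":0,"gripper":0.45}
    - {"slide":[0,0,0.11],"yaw":0,"gripper":0.45}
    - {"slide":[0,0,0.13],"yaw":0,"gripper":0.45}

```text
time_s: 6.5
ee_pos: [0.5085, 0.0236, 0.257]
eef_rot: [-3.142, 0.005, 3.101]
force: [-0.3, -0.2, -0.4]
grip_width: 0.0425
```

arm_command:
  increments:
    - {"slide":[0.0565,-0.19,0],"yaw":-0.18,"gripper":0.45}
    - {"slide":[0.0565,-0.19,0],"yaw":-0.36,"gripper":0.45}
    - {"slide":[0.0565,-0.19,0],"yaw":-0.54,"gripper":0.45}
    - {"slide":[0.0565,-0.19,0],"yaw":-0.72,"gripper":0.45}
    - {"slide":[0.0565,-0.19,0],"yaw":-0.9,"gripper":0.45}
    - {"slide":[0.0565,-0.19,0],"yaw":-1.08,"gripper":0.45}
    - {"slide":[0.0565,-0.19,0],"yaw":-1.26,"gripper":0.45}
    - {"slide":[0.0565,-0.19,0],"yaw":-1.44,"gripper":0.45}

```text
time_s: 7.5
ee_pos: [0.5641, -0.1664, 0.2532]
eef_rot: [-3.141, -0.0, 1.655]
force: [0.5, -0.4, -0.5]
grip_width: 0.042
```

arm_command:
  increments:
    - {"slide":[0,0,-0.02],"yaw":-0.14,"gripper":0.45}
    - {"slide":[0,0,-0.04],"yaw":-0.14,"gripper":0.45}
    - {"slide":[0,0,-0.04],"yaw":-0.14,"gripper":0.45}

```text
time_s: 7.88
ee_pos: [0.5636, -0.1662, 0.2121]
eef_rot: [-3.139, -0.001, 1.521]
force: [-0.4, 0.0, 0.2]
grip_width: 0.0422
```

```bash
python3 - <<'E'
from h import *
c,K,R,t=cam('top');w,K2,R2,t2=cam('wrist');s,K3,R3,t3=cam('scene')
print(wproj(K2,R2,t2,[.565,-.167,.152]),proj(K,R,t,[.565,-.167,.152]),proj(K3,R3,t3,[.565,-.167,.152]))
np.savez('w3.npz',im=w['color'],K=K2,R=R2,t=t2)
A=cv2.resize(s['color'][160:260,235:435],None,fx=3.2,fy=3.2,interpolation=cv2.INTER_CUBIC)[:260]
cv2.imwrite('pics/w3.png',np.vstack([w['color'][60:],A])[:600,:,::-1])
E
```

```text
[321.5400029  210.92429224] [[365.86044956 188.30345624]] [[267.52432573 205.60163632]]
```

View pics/w3.png

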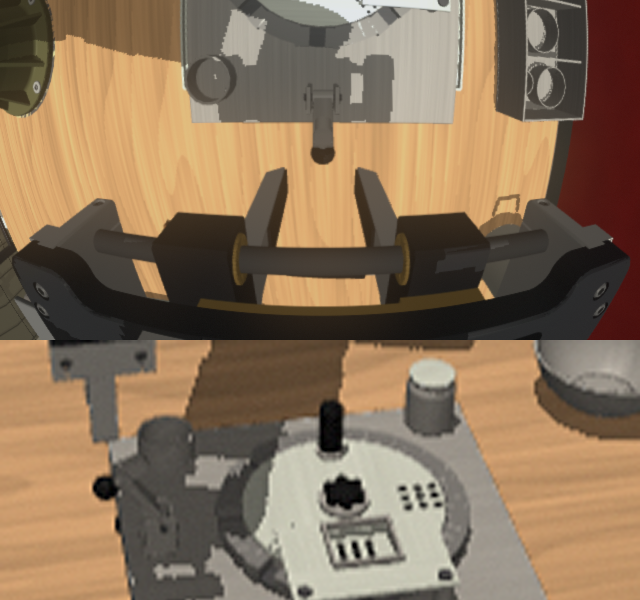

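Ball at (322,214) in the wrist view matches the prediction, and the notch at (317,96) is nearly under the latch line. In the scene view the slots are in the window. I'll descend and pinch the ball.

arm_command:
  increments:
    - {"slide":[0.001,0,-0.04],"yaw":0,"gripper":0.45}
    - {"slide":[0.001,0,-0.072],"yaw":0,"gripper":0.45}
    - {"slide":[0.001,0,-0.072],"yaw":0,"gripper":0.45}

```text
time_s: 8.4
ee_pos: [0.5646, -0.1661, 0.1404]
eef_rot: [-3.139, -0.001, 1.521]
force: [-0.2, -0.2, 1.0]
grip_width: 0.0417
```

arm_command:
  grip_force: 6
  increments:
    - {"slide":[0,0,0],"yaw":0,"gripper":0}
    - {"slide":[0,0,0],"yaw":0,"gripper":0}
    - {"slide":[0,0,0],"yaw":0,"gripper":0}
    - {"slide":[0,0,0],"yaw":0,"gripper":0}

```text
time_s: 8.9
ee_pos: [0.5655, -0.1665, 0.1426]
eef_rot: [3.14, 0.001, 1.521]
force: [-1.8, -0.6, 5.8]
grip_width: 0.0195
```

```bash
python3 - <<'E'
from h import *
y=-.0523
th0=2.1
b=lambda th:np.array([50*np.cos(th)-18*np.sin(th),50*np.sin(th)+18*np.cos(th)])/1e3
for th in np.arange(2.1,.1,-.1):
    d=b(th)-b(2.1); print(round(th,2),(-np.sin(y)*d[0]).round(4),(np.cos(y)*d[0]).round(4),d[1].round(4))
E
```

```text
2.1 0.0 0.0 0.0
2.0 0.0002 0.0036 0.0039
1.9 0.0004 0.0076 0.0074
1.8 0.0006 0.0119 0.0105
1.7 0.0009 0.0165 0.0132
1.6 0.0011 0.0213 0.0154
1.5 0.0014 0.0263 0.0171
1.4 0.0016 0.0315 0.0183
1.3 0.0019 0.0368 0.0189
1.2 0.0022 0.0421 0.0191
1.1 0.0025 0.0474 0.0187
1.0 0.0028 0.0526 0.0177
0.9 0.003 0.0577 0.0163
0.8 0.0033 0.0626 0.0143
0.7 0.0035 0.0673 0.0119
0.6 0.0038 0.0718 0.009
0.5 0.004 0.0759 0.0057
0.4 0.0042 0.0797 0.002
0.3 0.0044 0.0831 -0.0021
0.2 0.0045 0.0861 -0.0065
```

arm_command:
  increments:
    - {"slide":[0.0002,0.0036,0.0039],"yaw":0,"gripper":0}
    - {"slide":[0.0004,0.0076,0.0074],"yaw":0,"gripper":0}
    - {"slide":[0.0006,0.0119,0.0105],"yaw":0,"gripper":0}
    - {"slide":[0.0009,0.0165,0.0132],"yaw":0,"gripper":0}
    - {"slide":[0.0011,0.0213,0.0154],"yaw":0,"gripper":0}
    - {"slide":[0.0014,0.0263,0.0171],"yaw":0,"gripper":0}
    - {"slide":[0.0016,0.0315,0.0183],"yaw":0,"gripper":0}
    - {"slide":[0.0019,0.0368,0.0189],"yaw":0,"gripper":0}

```text
time_s: 9.9
ee_pos: [0.5673, -0.1291, 0.1606]
eef_rot: [3.141, -0.0, 1.521]
force: [5.5, -1.6, 3.9]
grip_width: 0.0192
```

arm_command:
  increments:
    - {"slide":[0.0003,0.0053,0.0002],"yaw":0,"gripper":0}
    - {"slide":[0.0006,0.0106,-0.0002],"yaw":0,"gripper":0}
    - {"slide":[0.0009,0.0158,-0.0012],"yaw":0,"gripper":0}
    - {"slide":[0.0011,0.0209,-0.0026],"yaw":0,"gripper":0}
    - {"slide":[0.0014,0.0258,-0.0046],"yaw":0,"gripper":0}
    - {"slide":[0.0016,0.0305,-0.007],"yaw":0,"gripper":0}
    - {"slide":[0.0019,0.035,-0.0099],"yaw":0,"gripper":0}

```text
time_s: 10.78
ee_pos: [0.5691, -0.0939, 0.1501]
eef_rot: [3.141, -0.0, 1.521]
force: [6.7, 0.1, 1.2]
grip_width: 0.0194
```

arm_command:
  increments:
    - {"slide":[0.001,0.0041,-0.0033],"yaw":0,"gripper":0}
    - {"slide":[0.001,0.0079,-0.007],"yaw":0,"gripper":0}
    - {"slide":[0.001,0.0105,-0.01],"yaw":0,"gripper":0}
    - {"slide":[0.001,0.0105,-0.01],"yaw":0,"gripper":0}

```text
time_s: 11.28
ee_pos: [0.5698, -0.0839, 0.14]
eef_rot: [-3.141, -0.0, 1.521]
force: [2.4, 1.4, -0.8]
grip_width: 0.0193
```

arm_command:
  increments:
    - {"slide":[0,0.002,-0.003],"yaw":0,"gripper":0}
    - {"slide":[0,0.002,-0.003],"yaw":0,"gripper":0}
    - {"slide":[0,0.002,-0.003],"yaw":0,"gripper":0.12}
    - {"slide":[0,0.002,-0.003],"yaw":0,"gripper":0.25}
    - {"slide":[0,0.002,-0.003],"yaw":0,"gripper":0.45}
    - {"slide":[0,0.002,-0.003],"yaw":0,"gripper":0.45}

```text
time_s: 12.02
ee_pos: [0.57, -0.0821, 0.1375]
eef_rot: [-3.142, 0.0, 1.521]
force: [1.1, -0.9, -0.3]
grip_width: 0.0396
```

arm_command:
  increments:
    - {"slide":[0,0,0.05],"yaw":0,"gripper":0.45}
    - {"slide":[0,0,0.11],"yaw":0,"gripper":0.45}
    - {"slide":[0,-0.1,0.12],"yaw":0,"gripper":0.45}
    - {"slide":[0,-0.1,0.12],"yaw":0,"gripper":0.45}

```text
time_s: 12.52
ee_pos: [0.5699, -0.1839, 0.2584]
eef_rot: [3.14, 0.001, 1.52]
force: [-0.6, 0.2, -0.8]
grip_width: 0.0421
```

```bash
cat > lk.py <<'E'
from h import *
import sys
w,K2,R2,t2=cam('wrist');s,K3,R3,t3=cam('scene');top=cam('top')
hub=np.array([.574,.0197]);y=-.0523
for th in(0,.1,.2,.3):
    a=-.145+.05*np.cos(th)-.018*np.sin(th); P=[hub[0]-np.sin(y)*a,hub[1]+np.cos(y)*a,.118+.05*np.sin(th)+.018*np.cos(th)]
    print(th,wproj(K2,R2,t2,P).round(1),proj(K3,R3,t3,P).round(1))
g=s['color'][180:225,260:310].max(2)
A=cv2.resize(s['color'][175:255,240:400],None,fx=4,fy=4,interpolation=cv2.INTER_CUBIC)
cv2.imwrite('pics/'+sys.argv[1],np.vstack([w['color'][0:280],A])[:600,:,::-1])
E
python3 lk.py w4.png
```

```text
0 [313.6  81.8] [[305.  206.3]]
0.1 [313.5  83.4] [[304.2 204.9]]
0.2 [313.4  85.6] [[303.1 203.5]]
0.3 [313.3  88.4] [[301.9 202.3]]
```

View pics/w4.png

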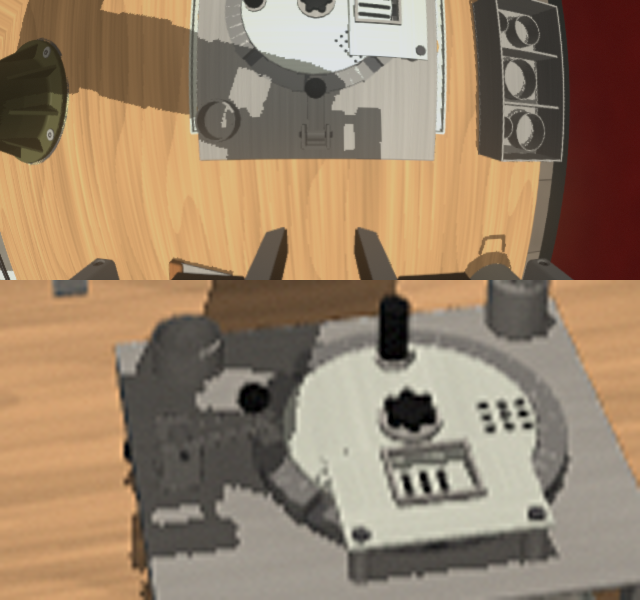

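```bash
python3 - <<'E'
from h import *
d=np.load('w3.npz');K,R,t,im=d['K'],d['R'],d['t'],d['im']
g=cv2.cvtColor(im,cv2.COLOR_RGB2GRAY);print(g[92:100,302:334])
h=np.array([.574,.0197]);an=lambda v:np.degrees(np.arctan2(v[1],v[0]))
for u in(310,315,317,319,325):
    p=wray(K,R,t,(u,96),.106)[:2];print(u,an(p-h),np.linalg.norm(p-h))
for q in((322,214,.152),): print(an(wray(K,R,t,q[:2],q[2])[:2]-h))
E
cat > ball.py <<'E'
from h import *
s,K,R,t=cam('scene')
g=s['color'].max(2)
m=(g[195:215,292:315]<35).astype(np.uint8)
n,l,st,ce=cv2.connectedComponentsWithStats(m);i=1+st[1:,4].argmax()
hub=np.array([.574,.0197]);y=-.0523
print('scene ball',(ce[i]+[292,195]).round(2),st[i,4])
o=readout.get_obs();print(o['time_s'],o['ee_pos'].round(4),o['force'].round(1))
E
python3 ball.py
```

```text
[[89 90 89 89 89 89 88 78 70 66 66 66 66 66 65 66 66 66 67 66 66 66 66 74
  89 90 91 91 90 91 91 91]
 [89 89 89 88 89 89 88 79 68 66 65 66 66 66 66 66 66 67 66 67 66 67 67 76
  89 90 90 90 90 91 90 91]
 [89 89 89 89 89 89 88 78 67 65 65 66 65 65 65 66 65 65 66 66 65 66 68 77
  89 91 90 90 91 90 91 91]
 [89 89 89 88 88 88 87 75 64 65 65 64 65 65 64 64 64 65 65 65 65 66 68 77
  88 90 89 90 90 90 90 91]
 [88 88 89 88 89 88 87 74 64 64 64 65 64 64 64 65 64 64 64 64 65 65 67 76
  88 90 89 90 89 90 90 91]
 [88 88 88 89 88 88 88 75 64 64 64 65 64 65 65 64 65 65 65 65 65 65 69 76
  88 90 90 90 90 90 89 89]
 [88 88 88 88 88 88 87 74 65 64 65 64 65 65 64 64 65 64 65 64 65 65 70 80
  89 89 89 89 90 89 89 90]
 [89 89 88 88 88 88 86 74 64 64 64 64 64 64 64 65 65 64 65 65 65 65 70 80
  88 89 90 90 90 89 90 90]]
310 -99.14273807649529 0.0928903066997639
315 -96.33441053678344 0.09252724536043064
317 -95.20669861835505 0.09244011529359077
319 -94.07750536919659 0.09238629519070815
325 -90.68795630409272 0.09242498828648978
-92.64623929052625
scene ball [303.05 204.15] 41
12.725 [ 0.5698 -0.1822  0.2572] [1.1 0.8 0.2]
```

arm_command:
  increments:
    - {"slide":[-0.0615,0.2075,0],"yaw":0.18,"gripper":0.45}
    - {"slide":[-0.0615,0.2075,0],"yaw":0.36,"gripper":0.45}
    - {"slide":[-0.0615,0.2075,0],"yaw":0.54,"gripper":0.45}
    - {"slide":[-0.0615,0.2075,0],"yaw":0.72,"gripper":0.45}
    - {"slide":[-0.0615,0.2075,0],"yaw":0.9,"gripper":0.45}
    - {"slide":[-0.0615,0.2075,0],"yaw":1.08,"gripper":0.45}
    - {"slide":[-0.0615,0.2075,0],"yaw":1.26,"gripper":0.45}
    - {"slide":[-0.0615,0.2075,0],"yaw":1.44,"gripper":0.45}

```text
time_s: 13.72
ee_pos: [0.5081, 0.0267, 0.2574]
eef_rot: [3.142, -0.0, 2.968]
force: [-0.7, 0.0, 0.1]
grip_width: 0.0426
```

arm_command:
  increments:
    - {"slide":[0,0,-0.03],"yaw":0.13,"gripper":0.45}
    - {"slide":[0,0,-0.08],"yaw":0.13,"gripper":0.45}
    - {"slide":[0,0,-0.115],"yaw":0.13,"gripper":0.45}
    - {"slide":[0,0,-0.133],"yaw":0.13,"gripper":0.45}
    - {"slide":[0,0,-0.133],"yaw":0.13,"gripper":0.45}

```text
time_s: 14.35
ee_pos: [0.5076, 0.0265, 0.1235]
eef_rot: [3.142, -0.002, 3.092]
force: [-0.4, -0.0, 0.5]
grip_width: 0.0425
```

arm_command:
  grip_force: 8
  increments:
    - {"slide":[0,0,0],"yaw":0,"gripper":0}
    - {"slide":[0,0,0],"yaw":0,"gripper":0}
    - {"slide":[0,0,0],"yaw":0,"gripper":0}
    - {"slide":[0,0,0],"yaw":0,"gripper":0}

```text
time_s: 14.85
ee_pos: [0.5088, 0.0252, 0.1253]
eef_rot: [-3.141, 0.001, 3.091]
force: [-2.6, -2.7, 6.4]
grip_width: 0.0195
```

```bash
python3 ball.py
```

```text
scene ball [302.82 204.26] 39
14.9 [0.5088 0.0252 0.1252] [-2.8 -2.9  6.8]
```

arm_command:
  increments:
    - {"slide":[0,-0.0007,0],"yaw":0.01,"gripper":0}
    - {"slide":[0,-0.0014,0],"yaw":0.02,"gripper":0}
    - {"slide":[0,-0.002,0],"yaw":0.03,"gripper":0}

```text
time_s: 15.28
ee_pos: [0.5088, 0.0241, 0.1252]
eef_rot: [3.14, 0.001, 3.121]
force: [-2.0, 4.9, 6.5]
grip_width: 0.02
```

```bash
python3 ball.py
```

```text
scene ball [302.97 204.36] 39
15.325 [0.5087 0.024  0.1252] [-1.9  4.4  5.9]
```

arm_command:
  increments:
    - {"slide":[0,-0.0006,0],"yaw":0.01,"gripper":0}
    - {"slide":[0,-0.001,0],"yaw":0.015,"gripper":0}

```text
time_s: 15.58
ee_pos: [0.5087, 0.0231, 0.1252]
eef_rot: [3.14, 0.001, 3.136]
force: [-2.7, 4.0, 6.8]
grip_width: 0.0197
```

```bash
python3 ball.py
```

```text
scene ball [303.1  204.46] 39
15.625 [0.5087 0.023  0.1252] [-2.9  3.5  6.4]
```

arm_command:
  increments:
    - {"slide":[0,-0.0004,0],"yaw":0.006,"gripper":0}
    - {"slide":[0,-0.0008,0],"yaw":0.012,"gripper":0}

```text
time_s: 15.88
ee_pos: [0.5086, 0.0222, 0.1252]
eef_rot: [3.141, 0.001, -3.135]
force: [-2.9, 4.0, 6.7]
grip_width: 0.0199
```

```bash
python3 ball.py
```

```text
scene ball [303.38 204.97] 37
15.925 [0.5086 0.0222 0.1252] [-2.7  2.8  6.8]
```

arm_command:
  increments:
    - {"slide":[0,-0.0004,0],"yaw":0.006,"gripper":0}
    - {"slide":[0,-0.0008,0],"yaw":0.012,"gripper":0}

```text
time_s: 16.18
ee_pos: [0.5086, 0.0213, 0.1252]
eef_rot: [3.141, 0.001, -3.123]
force: [-2.9, 2.4, 6.9]
grip_width: 0.0202
```

```bash
python3 ball.py
```

```text
scene ball [303.95 205.32] 38
16.225 [0.5086 0.0212 0.1252] [-3.8  1.8  6.8]
```

arm_command:
  increments:
    - {"slide":[0,-0.0003,0],"yaw":0.004,"gripper":0}
    - {"slide":[0,-0.0006,0],"yaw":0.008,"gripper":0}

```text
time_s: 16.48
ee_pos: [0.5085, 0.0209, 0.1252]
eef_rot: [3.14, 0.001, -3.115]
force: [-4.6, 5.2, 7.0]
grip_width: 0.0199
```

```bash
python3 ball.py
```

```text
scene ball [304.83 206.97] 35
16.525 [0.5086 0.0209 0.1252] [-4.   2.7  7.2]
```

The ball has dropped the full 2.7 px, so the tooth appears to be in. I'll release without pushing further and look.

arm_command:
  increments:
    - {"slide":[0,0,0],"yaw":0,"gripper":0.12}
    - {"slide":[0,0,0],"yaw":0,"gripper":0.45}
    - {"slide":[0,0,0],"yaw":0,"gripper":0.45}
    - {"slide":[0,0,0],"yaw":0,"gripper":0.45}
    - {"slide":[0,0,0.05],"yaw":0,"gripper":0.45}
    - {"slide":[0,0,0.11],"yaw":0,"gripper":0.45}
    - {"slide":[0,0,0.15],"yaw":0,"gripper":0.45}
    - {"slide":[0,0,0.15],"yaw":0,"gripper":0.45}

```text
time_s: 17.52
ee_pos: [0.5093, 0.0202, 0.2772]
eef_rot: [-3.141, 0.005, -3.115]
force: [0.2, -0.1, -0.7]
grip_width: 0.0422
```

arm_command:
  increments:
    - {"slide":[-0.1,0,0.02],"yaw":0,"gripper":0.45}
    - {"slide":[-0.1,-0.1,0.02],"yaw":0,"gripper":0.45}
    - {"slide":[-0.1,-0.2,0.02],"yaw":-0.1,"gripper":0.45}
    - {"slide":[-0.1,-0.25,0.02],"yaw":-0.1,"gripper":0.45}
    - {"slide":[-0.1,-0.25,0.02],"yaw":-0.1,"gripper":0.45}
    - {"slide":[-0.1,-0.25,0.02],"yaw":-0.1,"gripper":0.45}

```text
time_s: 18.27
ee_pos: [0.4075, -0.2326, 0.2927]
eef_rot: [3.14, -0.002, 3.063]
force: [-0.5, 1.0, -0.1]
grip_width: 0.0426
```

```bash
python3 ball.py; python3 - <<'E'
from h import *
c,K,R,t=cam('top');s=cam('scene')[0]['color']
A=cv2.resize(c['color'][135:245,255:380],None,fx=5,fy=3.5*5/5,interpolation=cv2.INTER_CUBIC)[:340]
B=cv2.resize(s[175:240,245:370],None,fx=5,fy=4,interpolation=cv2.INTER_CUBIC)[:260]
A=cv2.resize(c['color'][142:210,265:375],(625,340),interpolation=cv2.INTER_CUBIC)
cv2.imwrite('pics/fin.png',np.vstack([A,B])[:,:,::-1])
E
```

```text
scene ball [304.89 206.92] 38
18.325 [ 0.4078 -0.2313  0.2929] [ 0.3 -0.1  1. ]
```

View pics/fin.png

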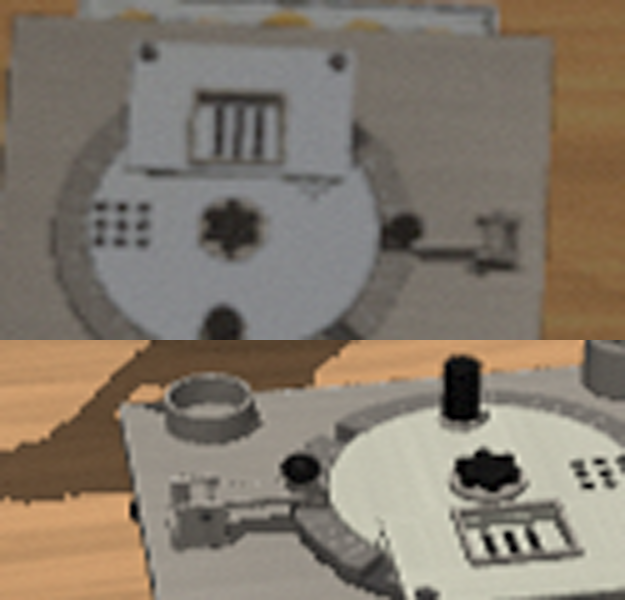

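The slots are centred in the window (240 against 237 px in the top view). The latch ball is at (304.9,206.9) in the scene view and stays there, which fits angle 0. The tin and cutter have not moved visibly.

```bash
python3 -c "
from station import job
print(job.hand_in())"
```

```text
the job is handed in; nothing more can be done
None
```

The dispenser is set to its slotted outlet and the latch has dropped into its notch. I handed the job in at about 18 s, with the gripper clear of everything.

- **Wheel:** I pinched the knob and turned the wheel about 76° anticlockwise, until the three slots showed in the window.
- **Latch:** I carried the latch by its ball over onto the rim and let go. I then gripped the knob again and stepped the wheel anticlockwise, watching force and the latch ball. The tooth went in after about 4 mm at the knob. The notch lay ahead, so I only needed the one direction.
- **Last checks:** In the final pictures the slots sit in the middle of the window. The ball moved 2.7 of the expected 2.8 pixels, so the latch angle is about 0, and it stayed there after release. Forces on the tool in the wheel's direction stayed at or below about 5 N while feeling. The tin and cutter look unmoved.
- **Not checked:** I did not push the wheel back and forth afterwards to prove the lock, to avoid forcing it against the latch. No check failed. The only disagreements were a few mm and 1–2° between the first camera estimates of the knob and notch.

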